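Set up two gift displays

ROBOT

A 7-joint arm with a two-finger parallel gripper is mounted at the origin on a cart in front of the work surface, level with it; the furniture and walls round the work are solid. World frame = base frame: x ahead of the robot, y to its left, z up, the work surface at z = 0. Lengths are in mm, angles in rad, forces in N, time in s.
With the tool pointing down it reaches from about 350 to 900 mm from the base axis. Payload 8.1 kg.
Tool frame: the origin (TCP) lies on the front face of the gripper's body, between the roots of the fingers; the fingertips stand 73 mm ahead of it and the grasp point (between the pads) lies arm.tcp_to_grasp ahead of it (arm.tcp_to_grasp is the distance from the TCP to the grasp point, in mm); z points along the fingers, y is the direction in which the jaws open and shut (so a half turn about z gives the same grasp; the last joint's range is limited). The gripper opens to 85 mm and grips with 20 to 120 N. Pads are 22 mm wide; open, the fingers measure 114 mm over their backs; the gripper's body (76 mm by 85 mm) begins 54 mm behind the grasp point. The pads swing forward as they close: fully open they stand 13 mm farther back than shut.
Start: joints at [-1.232, 0.434, 0.025, 1.573, -0.012, 1.134, -0.075], TCP at [267.255, 564.989, 303.923] pointing down, gripper open.
Joint ranges: [-2.62, 2.62], [-0.44, 2.09], [-1.27, 1.32], [0.08, 2.57], [-1.32, 4.46], [0.12, 2], [-2.74, 2.74]. Speed limits (rad/s): [2.22, 2.22, 3.01, 3.01, 3.14, 3.14, 3.14].

INTERFACE

Orientations are given as a unit quaternion [x, y, z, w].
In Python, from cell import arm gives the robot as it stands.
- The arm moves only by the shell command python3 -m jog 'ROWS' [FORCE]. ROWS is JSON, a list of rows, each a list of 3 entries, a list of its own where there are three numbers: the gripper's target within -1 to 1 (shut at 1, half-way at 0, fully open at -1), then the shift along the world's x, y, z in mm, then the turn about the world's z in rad. A call has 1 to 5 rows; each row is the pose to reach, as a shift and turn from the pose commanded when the call began; what a row does not reach only later rows make up. A row lasts 1/8 s, in which the tool goes at most 62.5 mm and 10.7 degrees, less where a joint would pass 70% of its speed; a pose out of reach is approached as far as the arm can. A call with a gripper value outside its range is refused whole. The fingers move at their own pace and stop on an object; FORCE is the grip in N (left out, the last holds). Time passes only in rows, so rows that repeat a pose let the fingers close. It gives the time, the measured TCP pose, the force and the opening at its end, in the units of the state.
- arm.observe(): the state, without advancing time (a new reading comes with each control period).
- arm.capture(name): name is "side" or "top"; returns a dict with "image" (400x640x3 uint8, blue, green, red), "mtx" (3x3 intrinsics, pixels), "R" (3x3) and "t" (3): a world point X has camera coordinates R X + t. Camera axes: x right, y down, z forward; pixel columns grow to the right and rows downward; lengths in mm; the calibration is good to about 2 mm. A picture is of the moment at which its call begins. There is no depth.
- arm.close_job(): hands the job in, once; it reports no verdict.
The state is a dict: "time": time; "joints": joint angles; "joint_velocities": joint speeds; "joint_torque": joint torques, N m; "tcp_pos": TCP position; "eef_rot": TCP orientation; "force": force on the tool from outside, world axes, zero at the start; "moment": the same for the moment, N m; "gripper_width": finger opening in mm.
Only numpy, scipy, OpenCV 4.12 (cv2) and the standard library are available. Lean on these libraries where they do the work, as an engineer would, in place of code of your own. Each camera call takes 0.05 s, during which the arm holds its last target. There are 200 camera calls.

TASK

Set up the counter display. On the rectangular stand build a stack, centred and squared up: the soap bar at the bottom, lengthways along the stand, the gift box on the soap, and the shorter pillar candle on top of the box; on the round stand put the single light-wood coaster in the middle and stand the taller pillar candle in the middle of the coaster. Leave the bud vase and the bundle of tags where they are.

Things in the scene. Friction and masses are not known exactly. Their poses are not given: they have to be found in the camera images.
- soap_center (a point): Wrapped cream-coloured soap bar, 58 x 85 x 28 mm (x, y, z), lying flat, loose. This point is its centre, half-way up, 14 mm above its underside; x along the short side (grasp across it), y along the long side, z up.
- gift_box_center (a point): Small closed cardboard gift box with a ribbon band, a cube of about 53 mm, loose, lid fixed. Body and load-bearing top are 50 mm in height. This point is the centre, 25 mm above its underside; x and y are square to its sides, z up.
- short_candle_center (a point): The shorter of two plain pillar candles, upright cylinder 49 mm in diameter, 70 mm tall plus a thin wick, loose. This point is its centre, 35 mm above its foot; z along its axis, up.
- tall_candle_center (a point): The taller of two plain pillar candles, upright cylinder 49 mm in diameter, 100 mm tall plus a thin wick, loose. This point is its centre, 50 mm above its foot; z along its axis, up.
- coaster_center (a point): Single round light-wood coaster (not one of the dark stack at the back), 65 mm in diameter, 8 mm thick, lying flat on the table, loose. This point is its centre, 4 mm above its underside; z up.
- rect_stand_top (a point): Rectangular light-wood display stand, 90 x 120 x 14 mm, fixed to the table for the run. This point is the centre of its top face, 14 mm above the table; x along its short side, y along its long side, z up.
- round_stand_top (a point): Round light-wood display stand, 104 mm in diameter, 14 mm high, fixed to the table for the run. This point is the centre of its top face, 14 mm above the table; z up.
- bud_vase: Bystander: small white bud vase, 62 mm in diameter, 96 mm tall, upright, loose. Origin at the centre of its foot.
- tag_stack: Bystander: bundle of kraft gift tags, 98 x 45 x 17 mm, loose. Origin at its underside, near its middle. (Other things close by are fixed: the eyelet press right of the middle, whose lever rises to about 0.4 m, and the tape dispenser, 80 mm tall, in the middle.)
Not all that is in view belongs to the job. There is more than one size of the part that bears coaster_center; the job needs the larger. Leave any turquoise look-alike of the part that bears tall_candle_center alone.

How it is judged:
By the outcome, as a careful person would: the job done as asked, in the order asked, and still so for the second after the job is handed in, with the robot touching nothing.
It also fails if it takes over 122 s, if anything falls off the work surface, if the arm or the gripper's body presses on something with over 40 N, if the wrist force passes 120 N, or if a joint passes its speed limit or range.

## Working session

There is one attempt and no reset: what is moved stays moved. The work goes in short steps, Python scripts to look and compute and a shell command to move; the robot and the scene stay as the last step left them, time stands still between calls to the robot, and variables do not carry over. Pictures are saved under pics/ and viewed, about 12 in all and at most 16, crops included, and the job is handed in when it is done.

```bash
mkdir -p pics; ls
python3 - <<'E'
from cell import arm
import cv2
print(arm.observe(), arm.tcp_to_grasp)
for n in("side","top"):
    c=arm.capture(n); cv2.imwrite(f"pics/{n}0.png",c["image"]); print(n,c["mtx"],c["R"],c["t"])
E
```

```text
pics
{'time': 0.0, 'joints': array([-1.23160337,  0.43521234,  0.02498356,  1.57410403, -0.0116156 ,
        1.13399775, -0.07510223]), 'joint_velocities': array([-4.97690963e-06, -6.15349144e-04, -5.64850447e-04,  7.96911594e-05,
        2.43242340e-04, -9.68591799e-04,  7.45687777e-04]), 'joint_torque': array([ 2.60245608e-03, -6.70474362e+01,  1.02622367e+00, -3.16213918e+01,
        1.55614642e-02,  1.23273322e-02,  1.16893017e-05]), 'tcp_pos': array([267.10057233, 564.6138779 , 303.12992462]), 'eef_rot': array([ 2.19147431e-01,  9.75691438e-01, -7.80805109e-04, -1.07093230e-04]), 'force': array([ 0.22177889, -0.75132621,  1.10136441]), 'moment': array([-0.04808379, -0.00622438, -0.01017942]), 'gripper_width': 85.39278617972337} 53.900000000000006
side [[489.32706697   0.         320.1880583 ]
 [  0.         489.32706697 193.23464662]
 [  0.           0.           1.        ]] [[-0.04857222  0.99878082 -0.00880997]
 [ 0.59602768  0.02190563 -0.80266503]
 [-0.80149345 -0.04423821 -0.59636502]] [-145.43953193 -268.79501606 1526.85829111]
top [[396.46288266   0.         319.38642762]
 [  0.         396.46288266 205.49197227]
 [  0.           0.           1.        ]] [[-0.02024553 -0.99946178 -0.02581202]
 [-0.98272142  0.02464401 -0.18344288]
 [ 0.18398025  0.02165212 -0.98269143]] [216.49467911 541.97482102 820.56690457]
```

View pics/top0.png

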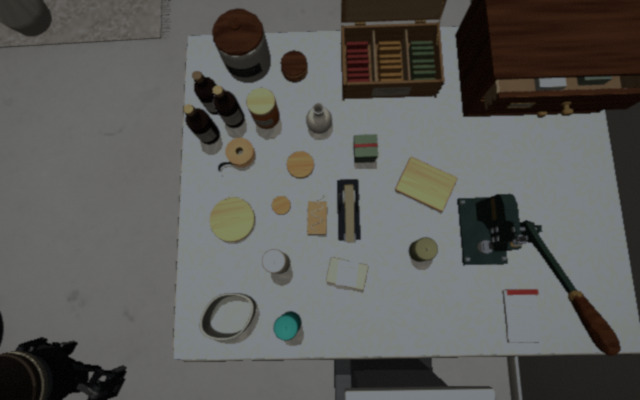

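View pics/side0.png

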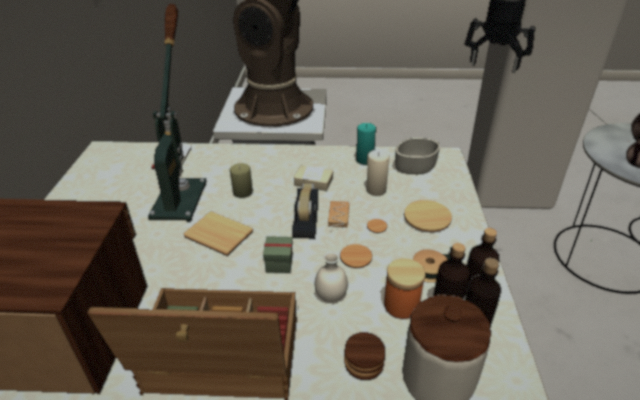

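Top view: soap (347,273), box (366,148), olive short candle (424,249), white tall candle (276,263), large coaster (300,164), small coaster (281,205), round stand (232,219), rect stand (427,184), tags (317,218), dispenser (348,210), vase (319,118). The side view agrees. I'll enlarge next.

Run:
```python
import cv2
a=cv2.imread("pics/top0.png")
cv2.imwrite("pics/t1.png",cv2.resize(a[130:290,325:465],None,fx=4,fy=3.75*4/3.75*0.9375,interpolation=cv2.INTER_CUBIC))
def crop(im,x,y,w,h,s): return cv2.resize(im[y:y+h,x:x+w],None,fx=s,fy=s,interpolation=cv2.INTER_CUBIC)
import numpy as np
# right part & left part, 5x
A=crop(a,325,130,140,100,5); B=crop(a,205,145,120,135,4.4)
cv2.imwrite("pics/tA.png",crop(a,322,130,140,160,3.75)); cv2.imwrite("pics/tB.png",crop(a,205,140,120,140,4.25))
```

```text
(no output)
```

View pics/tA.png

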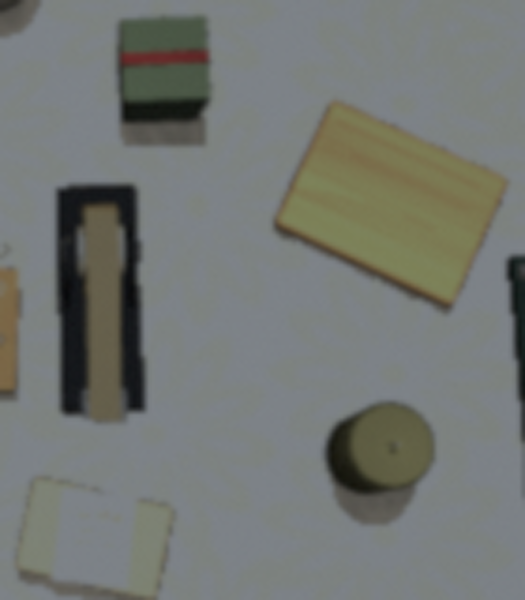

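View pics/tB.png

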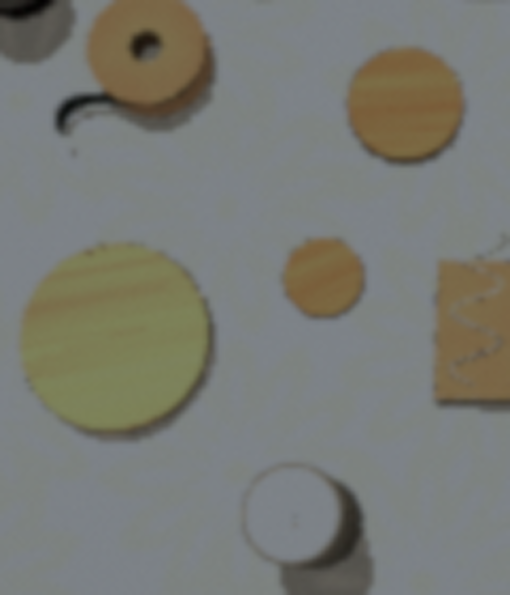

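Crops read. Now I'll turn the pixels into positions and overlay the models on both cameras to check.

```bash
cat > h.py <<'E'
import numpy as np, cv2, json
from cell import arm
def cap(n,name=None):
    c=arm.capture(n)
    if name: cv2.imwrite(f"pics/{name}.png",c["image"])
    return c
def ray(c,uv,z):
    d=c["R"].T@np.linalg.inv(c["mtx"])@[uv[0],uv[1],1]; o=-c["R"].T@c["t"]
    return o+d*(z-o[2])/d[2]
def proj(c,X):
    p=(np.atleast_2d(X)@c["R"].T+c["t"])@c["mtx"].T
    return p[:,:2]/p[:,2:]
def rect(x,y,a,w,l,z):
    q=np.array([[1,1],[-1,1],[-1,-1],[1,-1]])*[w/2,l/2]
    R=np.array([[np.cos(a),-np.sin(a)],[np.sin(a),np.cos(a)]])
    return np.c_[q@R.T+[x,y],np.full(4,z)]
def circ(x,y,r,z):
    t=np.linspace(0,2*np.pi,60); return np.c_[x+r*np.cos(t),y+r*np.sin(t),np.full(60,z)]
def view(c,box,s,polys,name):
    x,y,w,h=box
    im=cv2.resize(c["image"][y:y+h,x:x+w],None,fx=s,fy=s,interpolation=cv2.INTER_CUBIC)
    im=cv2.convertScaleAbs(im,alpha=1.5)
    for P in polys:
        p=(proj(c,P)+.5-[x,y])*s
        cv2.polylines(im,[np.int32(p*16)],True,(255,0,255),1,cv2.LINE_AA,4)
    cv2.imwrite(f"pics/{name}.png",im)
E
cat > loc.py <<'E'
from h import *
c=cap("top")
A=lambda u,v:(322+(u+.5)/3.75-.5,130+(v+.5)/3.75-.5)
B=lambda u,v:(205+(u+.5)/4.25-.5,140+(v+.5)/4.25-.5)
o={}
for n,z,P in [("box",50,[(119,20),(207,16),(209,97),(122,101)]),("rect",14,[(334,101),(507,181),(449,301),(278,220)]),("soap",28,[(37,478),(174,508),(157,594),(20,570)])]:
    X=np.array([ray(c,A(*p),z) for p in P])[:,:2]
    e=[X[(i+1)%4]-X[i] for i in range(4)]
    ang=[np.degrees(np.arctan2(v[1],v[0])) for v in e]
    o[n]=[*X.mean(0)]; print(n,X.mean(0).round(1),[round(np.linalg.norm(v),1) for v in e],np.round(ang,1))
for n,z,f,p in [("short",70,A,(392,445)),("coaster",8,B,(405,103)),("round",14,B,(116,337.5)),("tall",100,B,(293,514))]:
    X=ray(c,f(*p),z); o[n]=[*X[:2]]; print(n,X.round(1))
json.dump(o,open("o.json","w"))
E
python3 loc.py
```

```text
box [683.8  97. ] [np.float64(53.5), np.float64(51.3), np.float64(52.3), np.float64(51.3)] [-89.  178.7  91.1  -0. ]
rect [600.8 -42.6] [np.float64(116.3), np.float64(84.8), np.float64(113.8), np.float64(84.8)] [-117.8  150.9   62.2  -27.4]
soap [399.5 146.2] [np.float64(82.1), np.float64(50.6), np.float64(80.6), np.float64(54.3)] [-103.5  166.3   79.1  -12. ]
short [446.4 -18.8  70. ]
coaster [656.6 249.2   8. ]
round [527.4 407.   14. ]
tall [426.2 298.7 100. ]
```

```bash
cat > ov.py <<'E'
from h import *
o=json.load(open("o.json")); r=np.radians
P=[rect(*o["box"],r(0.2),50,50,50),rect(*o["rect"],r(-27.6),90,120,14),rect(*o["rect"],r(-27.6),90,120,0),rect(*o["soap"],r(-12.6),58,85,28),rect(*o["soap"],r(-12.6),58,85,0),
 circ(*o["short"],24.5,70),circ(*o["short"],24.5,0),circ(*o["coaster"],32.5,8),circ(*o["round"],52,14),circ(*o["tall"],24.5,100),circ(*o["tall"],24.5,0)]
view(cap("top"),(205,130,260,165),3,P,"ovt"); view(cap("side"),(180,140,275,140),2.9,P,"ovs")
E
python3 ov.py
```

```text
(no output)
```

View pics/ovt.png

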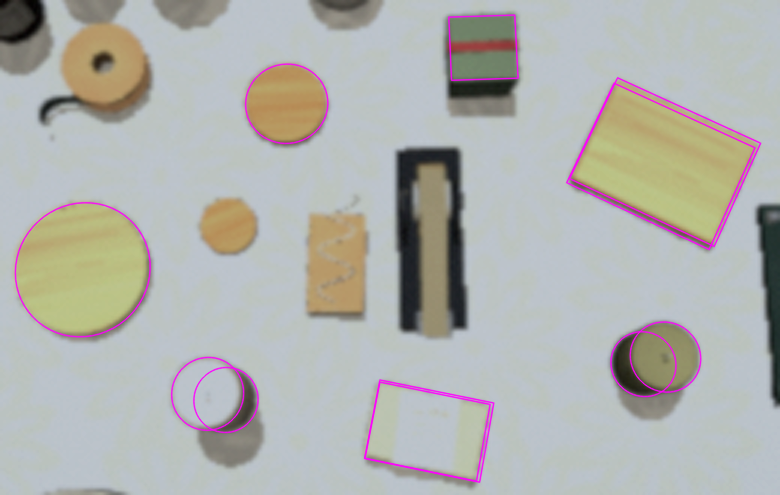

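View pics/ovs.png

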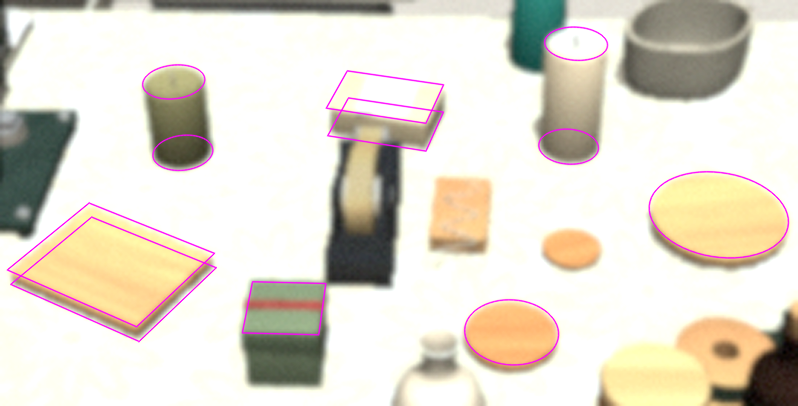

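Overlays agree in both views to about 1–2 mm. The first moves go above the soap, jaws across it. I also check where the dispenser, vase and lever are.

```bash
python3 - <<'E'
from h import *
c=cap("top")
for n,p,z in [("disp near end",(350,242),60),("disp far",(349,181),40),("vase foot",(319,125),0),("vase top",(318,107),96),("lever tip",(610,350),400),("lever root",(525,225),200),("press L",(460,230),0),("turq top",(288,325),95),("chest corner",(463,115),100)]: print(n,ray(c,p,z).round(0))
E
python3 -m jog '[[-0.6,[66,-209,-70],-0.675],[-0.6,[66,-209,-70],-0.675],[-0.6,[66,-209,-70],-0.675],[-0.6,[66,-209,-70],-0.675],[-0.6,[66,-209,-70],-0.675]]' 30
python3 -m jog '[[-0.6,[66.2,-209.8,-70],-0.674],[-0.6,[66.2,-209.8,-70],-0.674],[-0.6,[66.2,-209.8,-70],-0.674],[-0.6,[66.2,-209.8,-70],-0.674],[-0.6,[66.2,-209.8,-70],-0.674]]'
```

```text
disp near end [464. 140.  60.]
disp far [604. 136.  40.]
vase foot [756. 202.   0.]
vase top [759. 202.  96.]
lever tip [ 296. -151.  400.]
lever root [ 475. -165.  200.]
press L [ 491. -116.    0.]
turq top [299. 271.  95.]
chest corner [ 728. -110.  100.]
time: 0.92
tcp_pos: [334.1, 352.4, 233.3]
eef_rot: [0.532, 0.847, -0.001, 0.0]
force: [0.2, 1.5, 0.2]
gripper_width: 68.5
time: 1.55
tcp_pos: [400.1, 144.2, 163.5]
eef_rot: [0.782, 0.623, -0.001, 0.0]
force: [0.3, 0.8, -0.0]
gripper_width: 68.0
```

```bash
python3 -m jog '[[-0.6,[0,0,-50],0],[-0.6,[0,0,-86],0],[-0.6,[0,0,-86],0],[-0.6,[0,0,-86],0]]'
python3 - <<'E'
from h import *
print(arm.tcp_to_grasp); c=cap("top"); d=cap("side")
a=cv2.resize(c["image"][215:325,290:410],None,fx=4,fy=4,interpolation=3); b=cv2.resize(d["image"][120:230,270:360],None,fx=4,fy=4,interpolation=3)
cv2.imwrite("pics/g1.png",cv2.resize(cv2.convertScaleAbs(np.hstack([a,b]),alpha=1.4),None,fx=.95,fy=.95))
E
```

```text
time: 2.05
tcp_pos: [400.0, 147.3, 78.9]
eef_rot: [0.78, 0.626, 0.001, -0.0]
force: [1.6, -0.8, -0.4]
gripper_width: 68.1
53.900000000000006
```

View pics/g1.png

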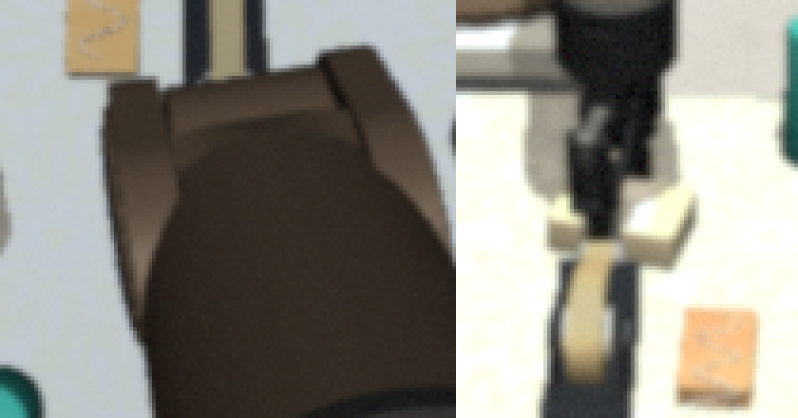

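The side view shows the near finger low beside the middle of the soap, clear of the dispenser. Closing.

```bash
python3 -m jog '[[1,[0,0,0],0],[1,[0,0,0],0],[1,[0,0,0],0],[1,[0,0,0],0]]' 45
python3 -m jog '[[1,[0,0,20],0],[1,[0,0,60],0],[1,[0,0,110],0],[1,[0,0,110],0]]'
```

```text
time: 2.65
tcp_pos: [400.0, 146.9, 79.3]
eef_rot: [0.78, 0.625, 0.001, -0.0]
force: [-0.9, 0.4, 11.9]
gripper_width: 55.2
time: 3.15
tcp_pos: [401.1, 147.0, 191.4]
eef_rot: [0.78, 0.625, 0.004, 0.0]
force: [-0.6, 0.2, -2.2]
gripper_width: 55.2
```

```bash
python3 -m jog '[[1,[50,-47,0],-0.06],[1,[95,-90,0],-0.13],[1,[140,-132,0],-0.2],[1,[180,-170,0],-0.25],[1,[201,-189,0],-0.262]]'
python3 -m jog '[[1,[0,0,-30],0],[1,[0,0,-60],0],[1,[0,0,-75],0],[1,[0,0,-75],0],[1,[0,0,-75],0]]'
```

```text
time: 3.78
tcp_pos: [601.8, -46.1, 187.4]
eef_rot: [0.856, 0.516, -0.0, 0.001]
force: [-0.4, 0.7, -1.9]
gripper_width: 55.3
time: 4.4
tcp_pos: [601.0, -42.8, 113.9]
eef_rot: [0.855, 0.518, 0.001, 0.0]
force: [1.0, -1.1, -1.5]
gripper_width: 55.1
```

```bash
python3 -m jog '[[1,[0,0,-10],0],[1,[0,0,-18],0],[1,[0,0,-20],0],[1,[0,0,-20],0],[1,[0,0,-20],0]]'
```

```text
time: 5.03
tcp_pos: [600.3, -42.7, 93.5]
eef_rot: [0.855, 0.518, 0.0, -0.0]
force: [-3.8, 1.0, 8.9]
gripper_width: 54.8
```

```bash
python3 -m jog '[[-0.6,[0,0,0],0],[-0.6,[0,0,0],0],[-0.6,[0,0,0],0],[-0.6,[0,0,0],0]]'
python3 -m jog '[[-0.7,[0,0,30],0],[-0.7,[0,0,80],0],[-0.7,[0,0,110],0],[-0.7,[20,45,110],0.15],[-0.7,[40,90,110],0.3]]'
python3 -m jog '[[-0.7,[43,49.6,0],0.187],[-0.7,[43,49.6,0],0.187],[-0.7,[43,49.6,0],0.187],[-0.7,[43,49.6,0],0.187]]'
cat > ov2.py <<'E'
from h import *
import sys
o=json.load(open("o.json")); r=np.radians; x,y=o["rect"]; A=r(-27.6)
P=[rect(x,y,A,90,120,14),rect(x,y,A,58,85,42)]
if len(sys.argv)>2: P.append(rect(x,y,A,53,53,92))
t=cap("top");s=cap("side")
view(t,(385,140,90,85),4.4,P,"a_"); view(s,(170,180,90,85),4.4,P,"b_")
cv2.imwrite(f"pics/{sys.argv[1]}.png",np.hstack([cv2.imread("pics/a_.png"),cv2.imread("pics/b_.png")]))
E
python3 ov2.py s1
```

```text
time: 5.52
tcp_pos: [600.5, -42.8, 92.8]
eef_rot: [0.855, 0.518, -0.0, 0.0]
force: [-0.6, -0.2, -0.9]
gripper_width: 68.6
time: 6.15
tcp_pos: [641.1, 47.9, 203.8]
eef_rot: [0.767, 0.641, 0.001, 0.0]
force: [0.2, 0.2, 0.2]
gripper_width: 72.6
time: 6.65
tcp_pos: [682.9, 95.0, 202.9]
eef_rot: [0.706, 0.708, -0.001, 0.0]
force: [-0.6, -1.0, 1.2]
gripper_width: 72.5
```

View pics/s1.png

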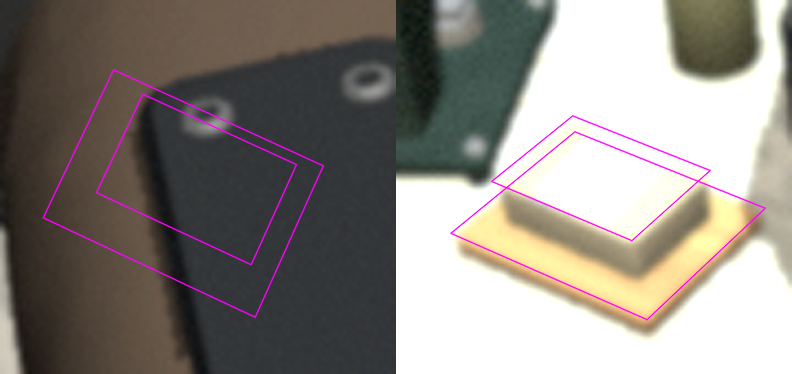

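```bash
python3 -m jog '[[-0.7,[-50,50,30],0],[-0.7,[-90,90,50],0],[-0.7,[-130,130,50],0],[-0.7,[-170,170,50],0],[-0.7,[-200,200,50],0]]'
sed -i 's/im=cv2.convertScaleAbs(im,alpha=1.5)/im=cv2.convertScaleAbs(im,alpha=float(__import__("os").environ.get("AL","1.3")))/' h.py
AL=1.1 python3 ov2.py s2
```

```text
time: 7.38
tcp_pos: [481.1, 298.3, 253.3]
eef_rot: [0.705, 0.709, 0.0, -0.001]
force: [1.1, 0.1, 0.8]
gripper_width: 72.5
```

View pics/s2.png

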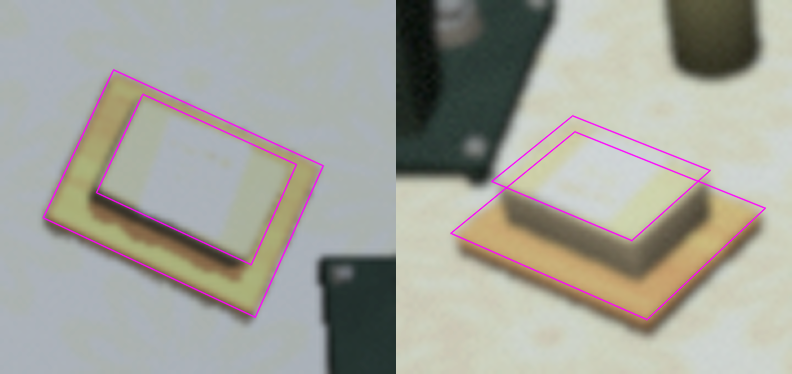

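Top view: the soap sits in the middle of the stand, squared within about 1 mm (stand 44–323, soap 97–297 px in the crop). The side view agrees. Next is the box.

```bash
python3 -m jog '[[-0.7,[40,-40,0],0],[-0.7,[80,-80,0],0],[-0.7,[120,-120,0],0],[-0.7,[160,-160,-20],0],[-0.7,[200,-200,-50],0]]'
python3 -m jog '[[-0.7,[0.3,0.2,-50],0],[-0.7,[0.3,0.2,-95],0],[-0.7,[0.3,0.2,-117],0],[-0.7,[0.3,0.2,-117],0],[-0.7,[0.3,0.2,-117],0]]'
python3 -m jog '[[1,[0,0,0],0],[1,[0,0,0],0],[1,[0,0,0],0],[1,[0,0,0],0]]' 35
```

```text
time: 8.1
tcp_pos: [684.4, 94.9, 204.3]
eef_rot: [0.706, 0.708, 0.001, 0.001]
force: [0.8, 1.3, -0.3]
gripper_width: 72.8
time: 8.72
tcp_pos: [684.0, 97.8, 88.6]
eef_rot: [0.705, 0.709, 0.001, 0.001]
force: [-0.2, -0.4, 1.0]
gripper_width: 72.7
time: 9.22
tcp_pos: [683.8, 98.2, 88.6]
eef_rot: [0.705, 0.709, 0.001, 0.001]
force: [-0.9, 0.0, 7.8]
gripper_width: 49.9
```

```bash
python3 -m jog '[[1,[0,0,25],0],[1,[0,0,70],0],[1,[0,0,100],0],[1,[-20,-33,100],-0.12],[1,[-42,-69,100],-0.25]]'
python3 -m jog '[[1,[-25,-42,0],-0.15],[1,[-40.8,-69.6,0],-0.237],[1,[-40.8,-69.6,-20],-0.237],[1,[-40.8,-69.6,-35],-0.237],[1,[-40.8,-69.6,-35],-0.237]]'
```

```text
time: 9.85
tcp_pos: [640.7, 28.9, 187.9]
eef_rot: [0.789, 0.614, 0.001, 0.0]
force: [0.4, 0.0, -0.4]
gripper_width: 49.7
time: 10.48
tcp_pos: [599.6, -39.9, 150.8]
eef_rot: [0.855, 0.518, -0.001, -0.001]
force: [-0.1, 0.3, -0.8]
gripper_width: 49.8
```

```bash
python3 -m jog '[[1,[0,0,-10],0],[1,[0,0,-15],0],[1,[0,0,-17],0],[1,[0,0,-17],0],[1,[0,0,-17],0]]'
```

```text
time: 11.1
tcp_pos: [600.2, -40.7, 134.9]
eef_rot: [0.855, 0.518, 0.0, 0.0]
force: [0.7, -0.0, -1.0]
gripper_width: 49.9
```

```bash
python3 -m jog '[[1,[0.7,-0.8,0],0],[1,[0.7,-0.8,-2.5],0],[1,[0.7,-0.8,-4],0],[1,[0.7,-0.8,-5],0],[1,[0.7,-0.8,-5],0]]'
```

```text
time: 11.72
tcp_pos: [600.7, -41.5, 130.6]
eef_rot: [0.856, 0.518, 0.0, -0.0]
force: [-3.8, 0.9, 11.9]
gripper_width: 50.0
```

```bash
python3 -m jog '[[-0.3,[0,0,0],0],[-0.5,[0,0,0],0],[-0.7,[0,0,0],0],[-0.7,[0,0,0],0]]'
python3 -m jog '[[-0.7,[0,0,30],0],[-0.7,[0,0,80],0],[-0.7,[-30,5,100],0],[-0.7,[-80,12,100],0],[-0.7,[-120,18,100],0]]'
python3 -m jog '[[-0.7,[-35.3,5.6,0],0],[-0.7,[-35.3,5.6,0],0],[-0.7,[-35.3,5.6,0],0]]'
AL=1.1 python3 ov2.py s3 1
```

```text
time: 12.22
tcp_pos: [600.7, -41.4, 129.5]
eef_rot: [0.855, 0.518, -0.0, -0.0]
force: [-0.0, 1.1, 0.1]
gripper_width: 72.5
time: 12.85
tcp_pos: [479.0, -23.3, 229.7]
eef_rot: [0.855, 0.518, 0.0, -0.0]
force: [-0.1, -1.2, -0.0]
gripper_width: 72.7
time: 13.22
tcp_pos: [446.3, -17.8, 230.0]
eef_rot: [0.855, 0.518, 0.001, 0.0]
force: [1.2, -0.2, -0.0]
gripper_width: 72.4
```

View pics/s3.png

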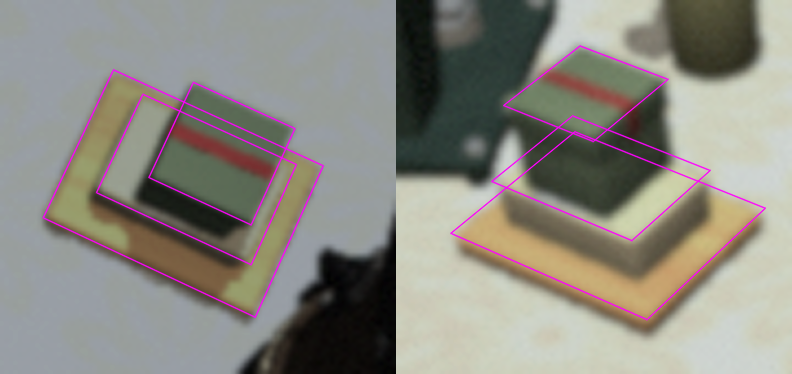

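Box outline coincides with the target outline in both views: centred and squared. Next is the short candle.

```bash
python3 -m jog '[[-0.7,[0,0,-55],0],[-0.7,[0,0,-105],0],[-0.7,[0,0,-138],0],[-0.7,[0,0,-138],0],[-0.7,[0,0,-138],0]]'
python3 -m jog '[[1,[0,0,0],0],[1,[0,0,0],0],[1,[0,0,0],0],[1,[0,0,0],0]]' 35
python3 -m jog '[[1,[0,0,20],0],[1,[0,0,60],0],[1,[0,0,110],0],[1,[0,0,150],0],[1,[0,0,150],0]]'
```

```text
time: 13.95
tcp_pos: [446.3, -18.2, 92.4]
eef_rot: [0.856, 0.518, 0.0, 0.0]
force: [-0.1, 0.2, -0.3]
gripper_width: 72.7
time: 14.45
tcp_pos: [446.3, -17.7, 93.0]
eef_rot: [0.855, 0.518, 0.001, 0.0]
force: [-1.2, 0.1, 9.2]
gripper_width: 48.4
time: 15.08
tcp_pos: [446.9, -17.7, 244.8]
eef_rot: [0.855, 0.518, 0.003, 0.001]
force: [0.1, 0.4, -1.3]
gripper_width: 48.7
```

```bash
python3 -m jog '[[1,[45,-7,0],0],[1,[90,-14,0],0],[1,[130,-20,0],0],[1,[154.4,-24.3,0],0],[1,[154.4,-24.3,0],0]]'
python3 -m jog '[[1,[0,0,-25],0],[1,[0,0,-45],0],[1,[0,0,-55],0],[1,[0,0,-55],0],[1,[0,0,-55],0]]'
```

```text
time: 15.7
tcp_pos: [600.6, -42.4, 240.5]
eef_rot: [0.855, 0.518, -0.0, 0.0]
force: [0.0, -0.1, -1.7]
gripper_width: 48.3
time: 16.32
tcp_pos: [599.8, -42.2, 187.1]
eef_rot: [0.855, 0.518, 0.0, 0.0]
force: [0.1, -0.1, -0.1]
gripper_width: 47.8
```

```bash
python3 -m jog '[[1,[1,0.2,0],0],[1,[1,0.2,-1],0],[1,[1,0.2,-2],0],[1,[1,0.2,-2.5],0],[1,[1,0.2,-2.5],0]]'
```

```text
time: 16.95
tcp_pos: [601.0, -42.0, 184.8]
eef_rot: [0.855, 0.518, 0.0, 0.0]
force: [-1.8, -0.1, 5.9]
gripper_width: 48.2
```

```bash
python3 -m jog '[[-0.2,[0,0,0],0],[-0.5,[0,0,0],0],[-0.8,[0,0,0],0],[-0.8,[0,0,0],0]]'
python3 -m jog '[[-1,[0,0,25],0],[-1,[0,0,70],0],[-1,[0,0,110],0],[-1,[10,45,110],0.17],[-1,[20,90,110],0.34]]'
python3 -m jog '[[-1,[10,50,0],0.18],[-1,[20,100,0],0.36],[-1,[30,150,0],0.54],[-1,[34.8,190,-20],0.72],[-1,[34.8,202.1,-50],0.9]]'
python3 -m jog '[[-1,[0,0,-40],0.18],[-1,[0,0,-80],0.289],[-1,[0,0,-100],0.289],[-1,[0,0,-100],0.289]]'
cat > ov3.py <<'E'
from h import *
o=json.load(open("o.json")); x,y=o["rect"]; A=np.radians(-27.6)
P=[rect(x,y,A,90,120,14),rect(x,y,A,53,53,92),circ(x,y,24.5,162)]
t=cap("top");s=cap("side")
view(t,(385,130,90,95),4.2,P,"a_"); view(s,(190,130,90,95),4.2,P,"b_")
cv2.imwrite("pics/s4.png",np.hstack([cv2.imread("pics/a_.png"),cv2.imread("pics/b_.png")]))
E
AL=1.1 python3 ov3.py
```

```text
time: 17.45
tcp_pos: [600.8, -42.0, 184.1]
eef_rot: [0.855, 0.518, -0.0, 0.0]
force: [-0.5, -0.3, -0.2]
gripper_width: 77.2
time: 18.08
tcp_pos: [621.2, 48.7, 295.0]
eef_rot: [0.754, 0.657, 0.001, 0.0]
force: [0.9, -0.6, -0.1]
gripper_width: 85.4
time: 18.7
tcp_pos: [655.5, 254.4, 243.9]
eef_rot: [0.391, 0.921, 0.001, 0.0]
force: [-0.1, -0.2, -0.1]
gripper_width: 85.4
time: 19.2
tcp_pos: [655.1, 249.8, 143.0]
eef_rot: [0.26, 0.966, -0.001, -0.001]
force: [-0.6, -1.1, 0.6]
gripper_width: 85.5
```

View pics/s4.png

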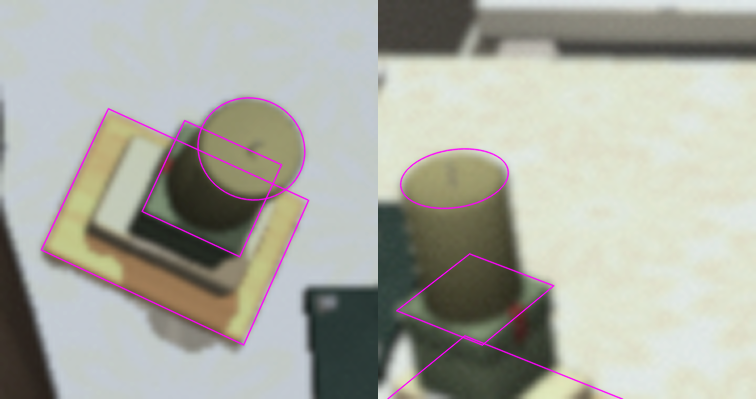

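Candle is centred on the box in both views. Now descend over the coaster in small steps, watching the force.

```bash
python3 -m jog '[[-1,[1,-0.6,-30],0],[-1,[1,-0.6,-55],0],[-1,[1,-0.6,-67],0],[-1,[1,-0.6,-67],0],[-1,[1,-0.6,-67],0]]'
python3 -m jog '[[1,[0,0,0],0],[0.3,[0,0,0],0],[0.3,[0,0,0],0],[0.3,[0,0,0],0]]' 30
```

```text
time: 19.92
tcp_pos: [657.5, 249.8, 78.7]
eef_rot: [0.259, 0.966, 0.001, 0.001]
force: [0.5, -0.3, -0.7]
gripper_width: 85.3
time: 20.42
tcp_pos: [658.2, 249.1, 80.3]
eef_rot: [0.259, 0.966, 0.001, 0.002]
force: [-4.1, -2.2, 20.6]
gripper_width: 29.7
```

The fingers closed over the coaster, so the tips were too high. Lift, reopen and go lower.

```bash
python3 -m jog '[[0.3,[0,0,8],0],[-1,[0,0,12],0],[-1,[0,0,12],0],[-1,[0,0,12],0],[-1,[0,0,12],0]]'
python3 -m jog '[[-1,[0,0,-12],0],[-1,[0,0,-19],0],[-1,[0,0,-21],0],[-1,[0,0,-21],0],[-1,[0,0,-21],0]]'
python3 -m jog '[[-0.55,[0,0,0],0],[-0.45,[0,0,0],0],[-0.45,[0,0,0],0],[-0.45,[0,0,0],0]]' 30
```

```text
time: 21.05
tcp_pos: [656.4, 249.5, 88.7]
eef_rot: [0.259, 0.966, -0.0, -0.0]
force: [-0.1, -0.5, -0.8]
gripper_width: 85.3
time: 21.68
tcp_pos: [656.8, 249.6, 68.4]
eef_rot: [0.259, 0.966, 0.0, 0.0]
force: [0.4, -0.9, -0.6]
gripper_width: 85.3
time: 22.18
tcp_pos: [656.8, 249.6, 68.8]
eef_rot: [0.259, 0.966, 0.0, 0.0]
force: [-1.3, -0.9, 5.5]
gripper_width: 62.9
```

```bash
python3 -m jog '[[0,[0,0,0],0],[0,[0,0,0],0],[0,[0,0,0],0]]' 30
python3 -m jog '[[0,[0,0,5],0],[0,[0,0,15],0],[0,[0,0,30],0],[0,[0,0,30],0]]'
```

```text
time: 22.55
tcp_pos: [656.8, 249.6, 68.8]
eef_rot: [0.259, 0.966, 0.0, 0.0]
force: [-1.9, 0.2, 6.3]
gripper_width: 63.6
time: 23.05
tcp_pos: [657.7, 249.9, 100.2]
eef_rot: [0.259, 0.966, 0.001, 0.001]
force: [-0.1, -0.4, -0.1]
gripper_width: 63.1
```

```bash
python3 -m jog '[[0,[-5,5,35],0],[0,[-40,48,40],0],[0,[-78,95,40],0],[0,[-110,135,40],0],[0,[-129.8,157.6,40],0]]'
python3 -m jog '[[0,[0,0,-20],0],[0,[0,0,-35],0],[0,[0,0,-46],0],[0,[0,0,-46],0],[0,[0,0,-46],0]]'
python3 - <<'E'
from h import *
o=json.load(open("o.json"))
P=[circ(*o["round"],52,14),circ(*o["round"],32.5,30)]
t=cap("top");s=cap("side")
view(t,(195,165,90,90),4.2,P,"a_"); view(s,(380,140,90,90),4.2,P,"b_")
cv2.imwrite("pics/c1.png",np.hstack([cv2.imread("pics/a_.png"),cv2.imread("pics/b_.png")]))
E
```

```text
time: 23.68
tcp_pos: [524.0, 410.3, 138.1]
eef_rot: [0.257, 0.966, 0.001, -0.001]
force: [0.3, -0.1, 0.3]
gripper_width: 63.3
time: 24.3
tcp_pos: [527.5, 406.7, 92.4]
eef_rot: [0.259, 0.966, 0.0, 0.0]
force: [0.0, -0.2, -0.2]
gripper_width: 63.2
```

View pics/c1.png

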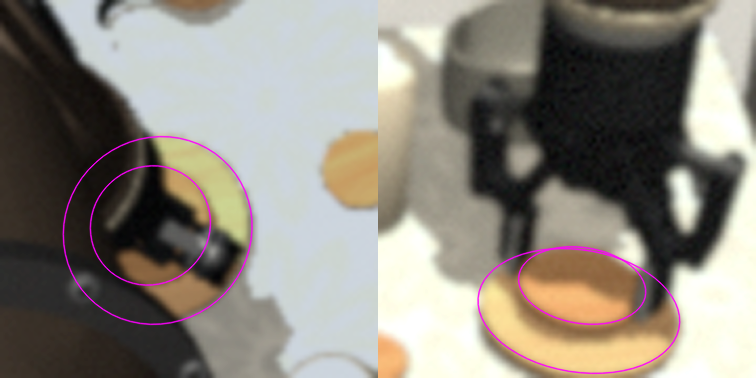

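The coaster is held level and centred over the stand. Lowering.

```bash
python3 -m jog '[[0,[0,0,-5],0],[0,[0,0,-8],0],[0,[0,0,-9.5],0],[0,[0,0,-10],0],[0,[0,0,-10],0]]'
```

```text
time: 25.02
tcp_pos: [526.6, 407.1, 82.7]
eef_rot: [0.259, 0.966, -0.0, -0.0]
force: [-2.5, -2.9, 8.5]
gripper_width: 63.3
```

```bash
python3 -m jog '[[-0.6,[0,0,0],0],[-0.8,[0,0,0],0],[-1,[0,0,0],0],[-1,[0,0,0],0]]'
python3 -m jog '[[-0.9,[0,0,30],0],[-0.8,[0,0,80],0],[-0.7,[0,0,125],0],[-0.7,[-30,-32,130],0],[-0.7,[-65,-68,130],0]]'
python3 -m jog '[[-0.7,[-36.6,-39.5,0],0],[-0.7,[-36.6,-39.5,0],0],[-0.7,[-36.6,-39.5,0],0],[-0.7,[-36.6,-39.5,0],0]]'
python3 - <<'E'
from h import *
o=json.load(open("o.json"))
P=[circ(*o["round"],52,14),circ(*o["round"],32.5,22)]
t=cap("top");s=cap("side")
view(t,(195,165,90,90),4.2,P,"a_"); view(s,(380,140,90,90),4.2,P,"b_")
cv2.imwrite("pics/c2.png",np.hstack([cv2.imread("pics/a_.png"),cv2.imread("pics/b_.png")]))
E
```

```text
time: 25.52
tcp_pos: [526.8, 407.1, 82.0]
eef_rot: [0.259, 0.966, -0.0, -0.0]
force: [-0.4, 0.8, 0.5]
gripper_width: 85.8
time: 26.15
tcp_pos: [461.7, 338.9, 213.0]
eef_rot: [0.259, 0.966, 0.001, 0.001]
force: [-0.4, -0.1, -0.7]
gripper_width: 72.5
time: 26.65
tcp_pos: [426.1, 300.7, 212.3]
eef_rot: [0.259, 0.966, 0.001, 0.0]
force: [0.0, -0.5, -0.5]
gripper_width: 72.4
```

View pics/c2.png

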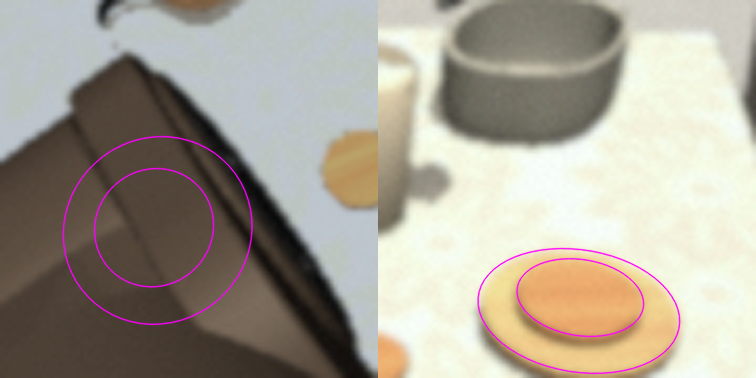

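Coaster lies in the middle of the round stand. Now the tall candle.

```bash
python3 -m jog '[[-0.7,[0,0,-45],0],[-0.7,[0,0,-80],0],[-0.7,[0,0,-92],0],[-0.7,[0,0,-92],0],[-0.7,[0,0,-92],0]]'
python3 -m jog '[[1,[0,0,0],0],[1,[0,0,0],0],[1,[0,0,0],0],[1,[0,0,0],0]]' 35
python3 -m jog '[[1,[0,0,15],0],[1,[0,0,45],0],[1,[0,0,65],0],[1,[0,0,65],0]]'
```

```text
time: 27.38
tcp_pos: [425.9, 300.2, 121.3]
eef_rot: [0.259, 0.966, 0.001, 0.001]
force: [0.3, 0.2, 0.9]
gripper_width: 72.7
time: 27.88
tcp_pos: [425.7, 300.0, 121.3]
eef_rot: [0.259, 0.966, 0.001, 0.0]
force: [-0.4, -1.2, 7.3]
gripper_width: 48.1
time: 28.38
tcp_pos: [426.0, 300.2, 187.2]
eef_rot: [0.259, 0.966, 0.002, 0.001]
force: [-0.2, -0.4, -1.7]
gripper_width: 48.1
```

```bash
python3 -m jog '[[1,[30,32,0],0],[1,[65,70,0],0],[1,[92,98,0],0],[1,[100.3,107.5,0],0],[1,[100.3,107.5,-10],0]]'
python3 -m jog '[[1,[0,0,-15],0],[1,[0,0,-26],0],[1,[0,0,-31],0],[1,[0,0,-31],0],[1,[0,0,-31],0]]'
```

```text
time: 29.0
tcp_pos: [525.5, 407.2, 174.5]
eef_rot: [0.259, 0.966, -0.0, 0.0]
force: [0.3, -0.5, -0.6]
gripper_width: 48.4
time: 29.62
tcp_pos: [525.6, 407.1, 144.3]
eef_rot: [0.259, 0.966, 0.0, 0.0]
force: [-0.1, -0.4, -1.3]
gripper_width: 48.1
```

```bash
python3 -m jog '[[1,[0.6,0.4,0],0],[1,[0.6,0.4,-1],0],[1,[0.6,0.4,-1.7],0],[1,[0.6,0.4,-2],0],[1,[0.6,0.4,-2],0]]'
```

```text
time: 30.25
tcp_pos: [526.3, 407.6, 143.4]
eef_rot: [0.259, 0.966, 0.0, 0.0]
force: [-3.0, -2.2, 9.9]
gripper_width: 48.4
```

```bash
python3 -m jog '[[-0.2,[0,0,0],0],[-0.5,[0,0,0],0],[-0.7,[0,0,0],0],[-0.7,[0,0,0],0]]'
python3 -m jog '[[-0.7,[0,0,25],0],[-0.7,[0,0,70],0],[-0.7,[0,0,120],0],[-0.7,[0,0,160],0],[-0.7,[-30,15,160],0]]'
python3 -m jog '[[-0.7,[-50,25,0],0],[-0.7,[-100,50,0],0],[-0.7,[-150,75,0],0],[-0.7,[-200,100,0],0],[-0.7,[-200,100,0],0]]'
python3 - <<'E'
from h import *
o=json.load(open("o.json")); x,y=o["rect"]; A=np.radians(-27.6)
P=[circ(*o["round"],52,14),circ(*o["round"],32.5,22),circ(*o["round"],24.5,122)]
Q=[rect(x,y,A,90,120,14),rect(x,y,A,53,53,92),circ(x,y,24.5,162)]
t=cap("top","topF");s=cap("side","sideF")
view(t,(195,150,85,95),4.2,P,"a_"); view(s,(385,100,85,95),4.2,P,"b_")
view(t,(385,135,85,85),4.2,Q,"c_"); view(s,(170,140,85,95),4.2,Q,"d_")
R=lambda n,h:cv2.imread(f"pics/{n}.png")[:h]
m=np.vstack([np.hstack([R("a_",350),R("b_",350)]),np.hstack([R("c_",350),R("d_",350)])])
cv2.imwrite("pics/F.png",cv2.resize(m,None,fx=.85,fy=.85))
cv2.imwrite("pics/F2.png",cv2.convertScaleAbs(np.vstack([t["image"][:380],s["image"]])[:, :],alpha=1.3)[::1] if 0 else cv2.resize(cv2.convertScaleAbs(np.hstack([t["image"][:370,150:],s["image"][:370]]),alpha=1.3),(800,262)))
E
```

```text
time: 30.75
tcp_pos: [526.1, 407.5, 142.0]
eef_rot: [0.259, 0.966, -0.0, -0.0]
force: [0.1, 0.6, -0.3]
gripper_width: 72.3
time: 31.38
tcp_pos: [499.5, 421.4, 306.2]
eef_rot: [0.261, 0.965, 0.003, 0.003]
force: [-0.8, 0.9, -0.6]
gripper_width: 72.6
time: 32.0
tcp_pos: [290.4, 525.4, 302.0]
eef_rot: [0.255, 0.967, 0.0, -0.001]
force: [0.5, -0.1, -0.5]
gripper_width: 72.7
```

View pics/F.png

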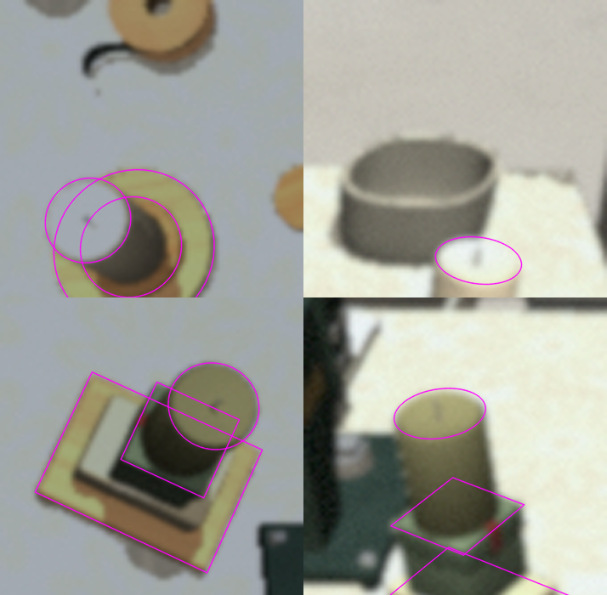

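View pics/F2.png

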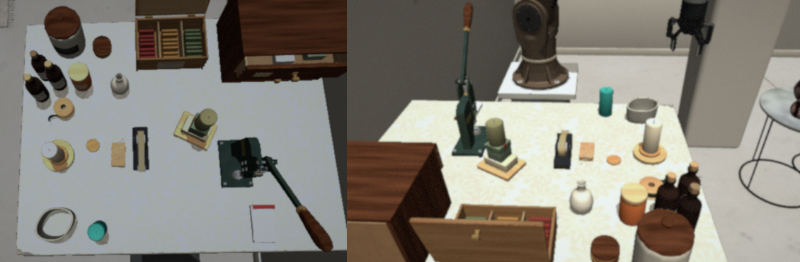

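Both displays match their target outlines, and the vase, tags and turquoise candle look unmoved. Settle briefly and hand in.

```bash
python3 -m jog '[[-0.7,[0,0,0],0],[-0.7,[0,0,0],0],[-0.7,[0,0,0],0],[-0.7,[0,0,0],0]]'
python3 -c "
import cv2,numpy as np
a=cv2.imread('pics/top0.png').astype(int);b=cv2.imread('pics/topF.png').astype(int)
for n,(x,y,w,h) in dict(vase=(302,100,34,36),tags=(304,198,28,42)).items(): print(n,abs(a-b)[y:y+h,x:x+w].mean().round(2))
from cell import arm
print(arm.close_job())"
```

```text
time: 32.6
tcp_pos: [296.5, 522.4, 302.1]
eef_rot: [0.259, 0.966, 0.0, 0.0]
force: [0.2, 0.4, 0.4]
gripper_width: 72.9
vase 0.52
tags 0.49
the job is handed in; nothing more can be done
None
```

The counter display is built as asked, and I handed the job in at about 33 s of the 122 s allowed. No verdict was reported.

- **Rectangular stand:** soap lengthways at the bottom, then the gift box, then the short candle.
- **Round stand:** the larger light-wood coaster, then the tall white candle on it.

**Last checks:** In the last top and side pictures, the box and both candles lie on their target outlines to about 1–2 mm. The soap and coaster did too in pictures taken right after each was placed. The tall candle's foot on the coaster was seen only in the top view and a small overview, because it fell outside my enlarged side crop. The top-view image patches around the vase and the tags are unchanged from the start. The gripper was well clear of everything at hand-in.

**What failed or disagreed:**
- My first grip on the coaster was too high. The fingers closed over its top, pressing with about 20 N, so I reopened, went lower and picked it up cleanly.
- The side camera showed the rectangular stand and the soap about 1–3 mm off the top camera's fit. That is about the size of the stated calibration error, so I went by the top camera.
- The gripper read 55 mm across the soap, against the stated 58 mm.

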